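Turn a clamped circuit board over in its swivelling holder

ROBOT

A 6-joint arm with a two-finger parallel gripper is mounted at the origin on the work surface. World frame = base frame: x ahead of the robot, y to its left, z up, the work surface at z = 0. Lengths are in m, angles in rad, forces in N, time in s.
With the tool pointing down it reaches from about 0.3 to 0.825 m from the base axis. Payload 5.4 kg.
Tool frame: the origin (TCP) lies at the very end of the fingers, on their centre line; the grasp point (between the pads) lies 19 mm behind it; z points along the fingers, y is the line along which they close (so a half turn about z gives the same grasp; the last joint's range is limited). The gripper opens to 92 mm and grips with 3 to 60 N. Pads are 20 mm wide; open, the fingers measure 128 mm over their backs; the gripper's body (75 mm by 189 mm) begins 69 mm behind the grasp point.
Start: joints at [1.079, 0.158, 1.597, -0, 1.386, -0.21], TCP at [0.16, 0.552, 0.215] pointing down, gripper open.
Joint ranges: [-2.91, 2.91], [-0.94, 2.29], [0.18, 2.7], [-1.29, 4.43], [0.17, 2.64], [-3, 3]. Speed limits (rad/s): [2.57, 2.57, 3.14, 3.14, 3.14, 3.14].

INTERFACE

Orientations are given as a rotation vector (axis times angle).
In Python, from workcell import bot gives the robot as it stands. Calls block until the motion is done:
- bot.goto(position, orientation): joint-space move of the TCP to a pose.
- bot.line_to(position, rot=None, max_speed=0.15): straight line of the TCP; rot=None keeps the orientation; max_speed is the mean speed in m/s.
- bot.set_joints(angles): joint-space move.
- bot.set_gripper(opening, newtons=None): opening from 0.0 (shut) to 1.0 (fully open); newtons is the grip in N (None keeps the last); returns when the fingers have stopped.
- bot.hold(seconds).
- bot.inverse_kinematics(position, orientation): joint angles nearest the present ones, or None.
- bot.read_camera(name): name is "side" or "top" or "wrist"; returns a dict with "pixels" (480x640x3 uint8, blue, green, red), "fx", "fy", "cx", "cy" (pixels), "R" (3x3) and "t" (3): a world point X has camera coordinates R X + t. Camera axes: x right, y down, z forward; pixel columns grow to the right and rows downward; lengths in m; the calibration is good to about 2 mm. The wrist camera is an equidistant fisheye: a pixel r from the principal point sees the ray r / f radians off the axis. A picture is of the moment at which its call begins. There is no depth.
A pose or a line that the arm cannot do raises bot.MotionError and nothing moves.
- bot.job_done(): hands the job in; it is judged then, once.
Readings, each from a call of its own:
- bot.current_clock(): time.
- bot.current_joints(): joint angles.
- bot.current_joint_vel(): joint speeds.
- bot.current_effort(): joint torques, N m.
- bot.current_ee_pos(): TCP position.
- bot.current_tool_rot(): TCP orientation.
- bot.current_contact_force(): force on the tool from outside, world axes, zero at the start.
- bot.current_ft_torque(): the same for the moment, N m.
- bot.current_opening(): opening from 0.0 (shut) to 1.0 (fully open).
- bot.current_grip_force(): force on a finger pad.
Only numpy, scipy, OpenCV 4.12 (cv2) and the standard library are available. Lean on these libraries where they do the work, as an engineer would, in place of code of your own. Each camera call takes 0.05 s, during which the arm holds its last target. There are 200 camera calls.

TASK

The circuit board in the swivelling board holder shows its solder side: flip it over in the holder by pushing its long edges with the fingertips, so that its components face up and the board is level again. Do not pinch the board or lift anything; leave the holder standing where it is and the can, bottle, solder reel and screwdriver alone.

Things in the scene. Friction and masses are not known exactly. Their poses are not given: they have to be found in the camera images.
- holder: Loose board holder of dark steel, 1.3 kg, on rubber feet: 165 mm (x) by 312 mm (y), 122 mm tall. Uprights 4 mm thick at y = +-100 mm, 60 mm wide to 70 mm high, 32 mm above, on cross feet 22 mm high; black thumb nuts (24 mm) outside. Rods along y. Origin: centre of the footprint at table height, z up. The level pivot axis runs along its y, 108 mm up; its +x side is the one away from the robot.
- board_mid (a point): Centre of the green board, on the pivot axis, at mid-thickness. Turns with the board: z out of the component side, y along the pivot. Board 84 mm (x) by 150 mm (y) by 2 mm, held mid-end by black jaws (40 x 14 x 16 mm, |y| 72 to 86 mm). Long edges x = +-42 mm are free and bare for 16 mm; parts up to 16 mm tall within 18 mm of the axis. Solder side flat with bright dots.
- board (a joint): Turn of board and jaws about the holder's +y, rad. 0 or 2 pi: level, components up; pi: level, solder side up (starts within 0.25 of it). Growing from pi, the long edge on the holder's +x side goes down. It turns either way (limits -1.0 and 7.28). Stiff friction pivot, 0.11 N m (about 3 N at the edge): the board stays at whatever angle it is left.
- spray_can: Bystander: standing spray can with a white cap, 53 mm across, 165 mm tall. Origin: centre of its underside.
- solder_reel: Bystander: white plastic reel of solder wire lying on its flange, 62 mm across, 42 mm tall. Origin: centre of its underside.
- flux_bottle: Bystander: small amber bottle with a black cap, 38 mm across, about 75 mm tall. Origin: centre of its underside.
- screwdriver: Bystander: screwdriver lying on the bench, 150 mm long along its x, handle to -x. Origin: on its underside.

How it is judged:
On the way:
1. the fingers push the board round while it stands steeply on edge (within 45 degrees of upright) (angle between board_mid's own z axis and vertical between 0.785398 and 2.35619 rad and contact force between the fingers and board above 0.3 N), for 0.04 s.
At the end, for the whole second after the job is handed in: The board is at rest with its component side up, level within 0.15 rad (8.5 degrees); the holder stands flat within 30 mm of where it was, and the can, reel, bottle and screwdriver are within 20 mm of where they were, the first three upright (angle between board_mid's own z axis and vertical below 0.15 rad and angular speed of board below 0.1 rad/s and distance of holder from where it was at the start of the episode below 0.03 m and angle between holder's own z axis and vertical below 0.05 rad and distance of each of spray_can, solder_reel, flux_bottle, screwdriver from where it was at the start of the episode below 0.02 m and angle between each of spray_can, solder_reel, flux_bottle's own z axis and vertical below 0.1 rad); the robot touches nothing.
It fails at once if the holder is shoved more than 30 mm, lifted more than 10 mm or tipped (distance of holder from where it was at the start of the episode above 0.03 m or height (world z) of holder above 0.01 m or angle between holder's own z axis and vertical above 0.12 rad).
It fails at once if the board is pinched: it or its jaws lie between the fingers, in line with the grasp point, while they touch it (contact force between the fingers and board above 0.3 N and z of the grasp point in the frame of board_mid between -0.003 and 0.003 m and x of the grasp point in the frame of board_mid between -0.062 and 0.062 m and y of the grasp point in the frame of board_mid between -0.1 and 0.1 m).
It fails at once if a bystander is moved more than 20 mm (distance of any of spray_can, solder_reel, flux_bottle, screwdriver from where it was at the start of the episode above 0.02 m).
It also fails if it takes over 48 s, if anything falls off the work surface, if the arm or the gripper's body presses on something with over 40 N, if the wrist force passes 120 N, or if a joint passes its speed limit or range.

## Working session

There is one attempt and no reset: what is moved stays moved. The work goes in short steps, each a Python script; the robot and the scene stay as the last script left them, time stands still between calls to the robot, and variables do not carry over. Pictures are saved under pics/ and viewed, at most 10 in all, crops included, and the job is handed in when it is done.

```bash
mkdir -p pics; ls; python3 - <<'E'
from workcell import bot
import cv2, numpy as np
for n in ("top","side"):
    c=bot.read_camera(n); cv2.imwrite(f"pics/{n}0.png",c["pixels"])
    print(n,c["fx"],c["fy"],c["cx"],c["cy"],np.round(c["R"],3).tolist(),np.round(c["t"],3))
    print(-c["R"].T@c["t"])
print(bot.current_tool_rot(),bot.current_clock())
E
```

```text
pics
top 482.56637924649544 482.56637924649544 320.50005491970063 239.13318178671915 [[0.017, -0.999, -0.033], [-0.99, -0.012, -0.141], [0.14, 0.035, -0.99]] [0.034 0.607 0.857]
[0.47990852 0.01162106 0.93450638]
side 446.8787829017782 446.8787829017782 317.2805422215651 245.66939036465405 [[0.811, -0.586, 0.002], [-0.413, -0.574, -0.707], [0.415, 0.572, -0.707]] [-0.459  0.335  0.753]
[ 0.19706863 -0.5073841   0.77053887]
[-4.41095405e-01 -3.10990545e+00  2.51714144e-03] 0.1
```

View pics/top0.png

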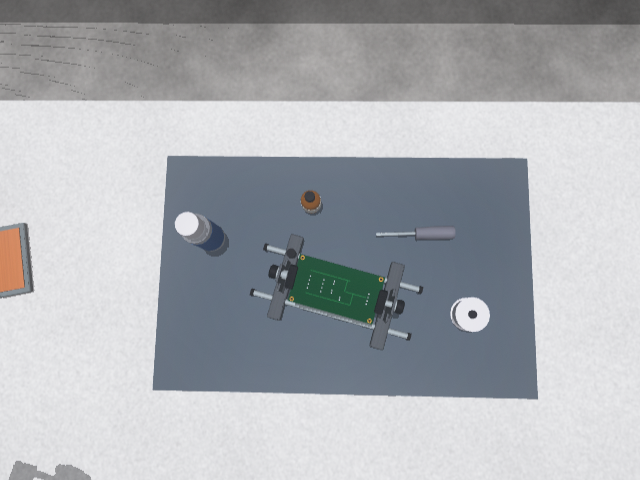

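View pics/side0.png

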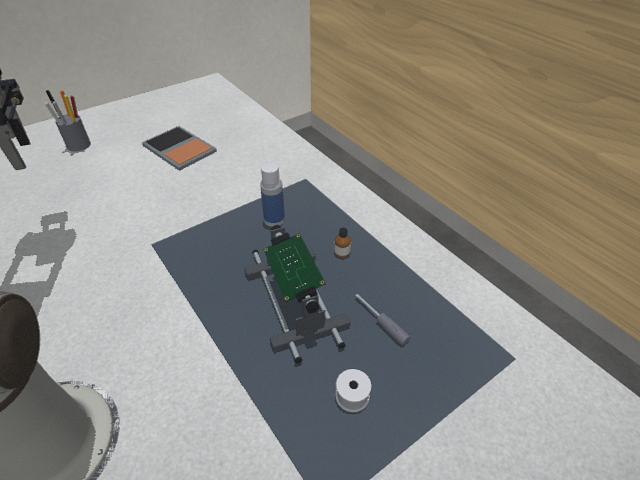

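The top view shows the solder side up, board centre about (337,291), with the axis from about (275,272) to (400,306). The side view shows the board at about (295,267). The can (200,235), bottle (311,202), screwdriver and reel are clear of it. Next I triangulate the board corners.

```bash
cat > h.py <<'E'
from workcell import bot
import cv2, numpy as np
from scipy.spatial.transform import Rotation as Rn
def quad(c):
    p=c["pixels"].astype(int); m=((p[...,1]>p[...,0]+15)&(p[...,1]>p[...,2]+15)).astype(np.uint8)*255
    m=cv2.morphologyEx(m,cv2.MORPH_CLOSE,np.ones((5,5)))
    k=max(cv2.findContours(m,cv2.RETR_EXTERNAL,cv2.CHAIN_APPROX_NONE)[0],key=cv2.contourArea)
    h=cv2.convexHull(k); q=cv2.approxPolyN(h,4,ensure_convex=True).reshape(-1,2).astype(float)
    return q, cv2.contourArea(k)
def P(c): return np.array([[c["fx"],0,c["cx"]],[0,c["fy"],c["cy"]],[0,0,1]])@np.c_[c["R"],np.ravel(c["t"])]
def corners():
    a,b=bot.read_camera("top"),bot.read_camera("side"); qa,sa=quad(a); qb,sb=quad(b)
    best=None
    for f in (qb,):
        for s in range(4):
            q=np.roll(f,s,0)
            X=cv2.triangulatePoints(P(a),P(b),qa.T,q.T); X=(X[:3]/X[3]).T
            e=max(np.abs((P(c)@np.c_[X,np.ones(4)].T)[:2].T/(P(c)@np.c_[X,np.ones(4)].T)[2:].T-u).max() for c,u in((a,qa),(b,q)))
            if best is None or e<best[0]: best=(e,X)
    return (*best,qa,qb)
E
python3 - <<'E'
from h import *
e,X,qa,qb=corners(); print(e,qa.tolist(),qb.tolist()); print(X.round(4)); print(X.mean(0),np.linalg.norm(np.diff(X,axis=0),axis=1))
E
```

```text
0.8682957320457376 [[384.0, 277.0], [371.0, 324.0], [288.0, 300.0], [300.0, 254.0]] [[325.0, 283.0], [285.0, 301.0], [264.0, 249.0], [299.0, 233.0]]
[[ 0.5332 -0.0682  0.1172]
 [ 0.4543 -0.0479  0.0997]
 [ 0.4929  0.0944  0.0995]
 [ 0.5701  0.0744  0.1187]]
[0.5126176  0.01319166 0.10875145] [0.08332634 0.14745753 0.08200519]
```

```bash
cat >> h.py <<'E'
C=np.array([.5126,.0132]); hy=np.array([.262,.965])/np.hypot(.262,.965); hx=np.array([hy[1],-hy[0]])
AX=.1085
def pos(X,Z): return [*(C+hx*X),Z]
def rot(s):
    y=np.r_[s*hy,0]; z=np.array([0,0,-1.]); return Rn.from_matrix(np.c_[np.cross(y,z),y,z]).as_rotvec()
def rep(t):
    print(t,"t=%.1f"%bot.current_clock(),np.round(bot.current_ee_pos(),4),"F",np.round(bot.current_contact_force(),1))
E
python3 - <<'E'
from h import *
bot.set_gripper(0.0)
js={s:bot.inverse_kinematics(pos(.042,.2),rot(s)) for s in(1,-1)}; print(js)
s=min((s for s in js if js[s] is not None),key=lambda s:np.abs(np.array(js[s])-bot.current_joints())[5]); print(s)
R=rot(s); bot.goto(pos(.044,.2),R); rep("above")
bot.line_to(pos(.044,.132),max_speed=.15); rep("start")
for d in (0,25,45,60,75):
    t=np.radians(d); r=.032
    bot.line_to(pos(.011+r*np.cos(t),AX+.001-r*np.sin(t)),max_speed=.05); rep(d)
for n in("side","top"):
    c=bot.read_camera(n); cv2.imwrite(f"pics/{n}1.png",c["pixels"][130:370,180:500])
E
```

```text
{1: array([-0.21452929,  0.11329154,  1.6760913 ,  0.        ,  1.35220982,
       -1.52021381]), -1: array([-2.14529286e-01,  1.13291539e-01,  1.67609130e+00, -4.44089210e-16,
        1.35220982e+00,  1.62137884e+00])}
1
above t=4.0 [0.555  0.0025 0.2   ] F [-0.2  0.1 -0.8]
start t=4.6 [0.5555 0.0018 0.1326] F [0.1 0.6 0.6]
0 t=5.2 [0.5534 0.0021 0.109 ] F [-0.2 -0.2 -0.3]
25 t=5.6 [0.5507 0.0029 0.0953] F [-0.1 -0.   0.5]
45 t=6.0 [0.5447 0.0045 0.0865] F [ 2.1 -0.9  0.4]
60 t=6.3 [0.5383 0.0062 0.0815] F [ 3.4 -0.7  0.2]
75 t=6.6 [0.5306 0.0083 0.0783] F [ 2.2  0.1 -1. ]
```

```bash
python3 - <<'E'
import cv2,numpy as np
a=[cv2.imread(f"pics/{n}1.png") for n in("side","top")]
cv2.imwrite("pics/c1.png",cv2.resize(np.vstack(a),None,fx=1.25,fy=1.25))
E
```

```text
(no output)
```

View pics/c1.png

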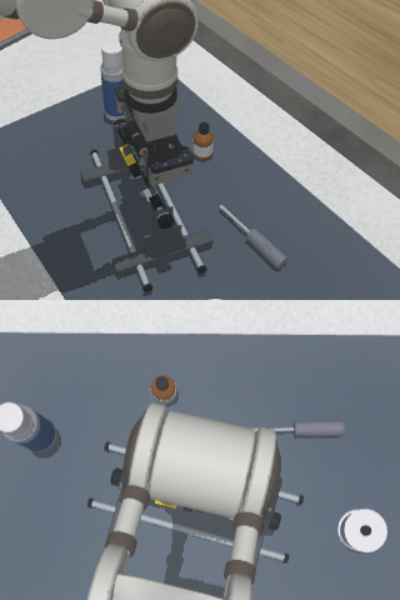

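The board stands steeply, with the yellow part on its component side facing the robot, and nothing else has moved. Next I back off, go over to the −x side and push the upper edge over and down.

```bash
python3 - <<'E'
from h import *
bot.line_to(pos(.027,.079),max_speed=.1)
bot.line_to(pos(.03,.19),max_speed=.15)
bot.line_to(pos(-.045,.19),max_speed=.15); rep("over")
bot.line_to(pos(-.045,.1435),max_speed=.15)
for d in (-10,10,30,45):
    t=np.radians(d); r=.036
    bot.line_to(pos(-.011+r*np.sin(t),AX+r*np.cos(t)),max_speed=.05); rep(d)
for X,Z in((.032,.1295),(.036,.1195),(.037,.109)):
    bot.line_to(pos(X,Z),max_speed=.04); rep(Z)
bot.hold(.3)
bot.line_to(pos(.039,.2),max_speed=.15)
bot.goto([.25,.42,.25],bot.current_tool_rot()); rep("away")
e,X,qa,qb=corners(); print(e,X.round(4),X.mean(0))
for n in("side","top"): cv2.imwrite(f"pics/{n}2.png",bot.read_camera(n)["pixels"][130:370,150:500])
a=[cv2.imread(f"pics/{n}2.png") for n in("side","top")]
cv2.imwrite("pics/c2.png",cv2.resize(np.vstack(a),None,fx=1.25,fy=1.25))
E
```

```text
over t=8.5 [0.4695 0.0249 0.1898] F [ 0.7 -0.4 -0.6]
-10 t=9.7 [0.4963 0.0176 0.1439] F [ 0.4 -1.3 -0.4]
10 t=10.1 [0.5082 0.0144 0.1436] F [-1.8  0.7 -0.6]
30 t=10.4 [0.52   0.0111 0.1396] F [-0.7  0.2 -0.2]
45 t=10.8 [0.5272 0.0092 0.134 ] F [-0.4 -0.1 -0.4]
0.1295 t=11.4 [0.5443 0.0045 0.1298] F [-0.1  0.3  0.9]
0.1195 t=11.8 [0.5472 0.0038 0.1191] F [1.  0.1 0.9]
0.109 t=12.2 [0.5474 0.0037 0.1081] F [0.  0.1 1.1]
away t=15.2 [0.2507 0.4196 0.2498] F [ 0.3 -0.3  0. ]
0.7270507214968802 [[ 0.5342 -0.0695  0.1057]
 [ 0.4539 -0.0482  0.1125]
 [ 0.4916  0.0956  0.1114]
 [ 0.5712  0.0757  0.1054]] [0.51272905 0.01338111 0.10874468]
```

View pics/c2.png

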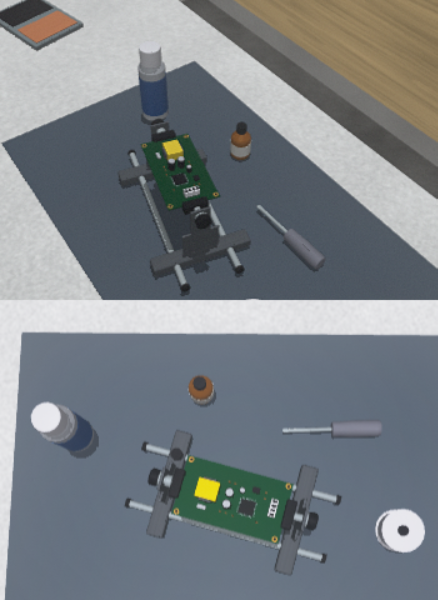

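The component side is up, the holder and bystanders are where they were, and the tilt is about 0.02–0.08 rad (limit 0.15). The arm is clear, so I hand in.

```bash
python3 -c "
from workcell import bot
print(bot.job_done())"
```

```text
the job is handed in; nothing more can be done
None
```

The board is flipped component side up and handed in at about 15 s; the cameras put its tilt at about 0.08 rad (limit 0.15), the holder within 1 mm of its start, and the can, bottle, reel and screwdriver visibly undisturbed, but no verdict came back.

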